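Pack the plaster mould tight in its frame

ROBOT

A 7-joint arm with a two-finger parallel gripper is mounted at the origin on the work surface. World frame = base frame: x ahead of the robot, y to its left, z up, the work surface at z = 0. Lengths are in mm, angles in rad, forces in N, time in s.
With the tool pointing down it reaches from about 400 to 875 mm from the base axis. Payload 6.5 kg.
Tool frame: the origin (TCP) lies midway between the tips of the shut fingers; the grasp point (between the pads) lies manip.grasp_offset behind it (manip.grasp_offset is the distance from the TCP to the grasp point, in mm); z points along the fingers, y is the line along which they close (so a half turn about z gives the same grasp; the last joint's range is limited). The gripper opens to 85 mm and grips with 20 to 120 N. Pads are 22 mm wide; open, the fingers measure 114 mm over their backs; the gripper's body (76 mm by 85 mm) begins 54 mm behind the grasp point. The pads swing forward as they close: fully open they stand 13 mm farther back than shut.
Start: joints at [-0.066, 0.536, -0.004, 1.538, 0.003, 1.067, -0.071], TCP at [649.992, 0, 231.29] pointing down, gripper open.
Joint ranges: [-2.7, 2.7], [-0.37, 2.16], [-1.27, 1.26], [0.24, 2.4], [-1.31, 4.45], [0.19, 1.91], [-2.76, 2.76]. Speed limits (rad/s): [2.39, 2.39, 3.14, 3.14, 3.14, 3.14, 3.14].

INTERFACE

Orientations are given as [roll, pitch, yaw] about the fixed x, y, z axes, in that order (R = Rz(yaw) Ry(pitch) Rx(roll)).
In Python, from cell import manip, cams, workorder gives the robot as it stands (manip), with the cameras (cams) and the job (workorder).
- The arm moves only by the tool shift_gripper, called by a JSON object that holds its "api" and its "payload". Schema: {"type":"object","properties":{"motion":{"type":"array","items":{"type":"array","items":{"type":"number"},"minItems":6,"maxItems":6},"minItems":1,"maxItems":5},"jaw":{"type":"number"},"force":{"type":"number"},"only":{"type":"string"},"quiet":{"type":"boolean"},"lines":{"type":"string"}},"required":["motion"],"additionalProperties":false}. motion is a list of rows, 1 to 5 of them, each of 6 numbers: dx, dy, dz in a scale on which 1.0 is 800 mm, then a rotation vector rx, ry, rz in fractions of the full range, 1 being 90 degrees; each row shifts and turns the commanded pose from where the row before left it, along the tool's axes as they then stand; what a row does not reach is not made up. A row lasts 1/12 s, in which the tool goes at most 41.7 mm and 0.125 rad, less where a joint would pass 70% of its speed; a pose out of reach is approached as far as the arm can. jaw is the finger opening in mm, set as the call begins (left out keeps the last). The fingers move at their own pace and stop on an object; force is the grip in N (left out, the last holds). Time passes only in rows, so rows that do not move let the fingers close. The tool returns the time, the measured TCP pose, the force, the opening and the grip force at its end. only (a regular expression) keeps the lines of the reply that match it, lines (a string "A,B") keeps lines A to B, and quiet returns only ok. A shift or turn number past 1, either way, is cut back to 1. Input that does not fit is refused with a message, and nothing moves.
- manip.get_state(): the state, without advancing time (a new reading comes with each control period).
- cams.grab_frame(name): name is "scene" or "side" or "wrist"; returns a dict with "img" (400x640x3 uint8, red, green, blue), "intrinsics" (3x3 intrinsics, pixels), "k1" (the pictures are not rectified: a ray, as slopes to the right and down, at radius r is drawn at 1 + k1 r^2 times it, then the intrinsics apply), "T" (4x4, takes a point from camera to world coordinates). Camera axes: x right, y down, z forward; pixel columns grow to the right and rows downward; lengths in mm; the calibration is good to about 2 mm. A picture is of the moment at which its call begins. There is no depth.
- workorder.hand_in(): hands the job in; it is judged then, once.
The state is a dict: "time_s": time; "joint_pos": joint angles; "joint_velocities": joint speeds; "joint_efforts": joint torques, N m; "eef_pos": TCP position; "orientation": TCP orientation; "wrist_force": force on the tool from outside, world axes, zero at the start; "moment": the same for the moment, N m; "width": finger opening in mm; "grip_force": force on a finger pad.
Only numpy, scipy, OpenCV 4.12 (cv2) and the standard library are available. Lean on these libraries where they do the work, as an engineer would, in place of code of your own. Each camera call takes 0.05 s, during which the arm holds its last target. There are 200 camera calls.

TASK

The plaster mould in the oak frame is loose: find by trial which of the four wooden packing blocks fills the gap between the mould and the sprung aluminium plate (too thin and it stands loose, too thick and it will not go down; the right one pushes the plate back a little and is pinched), and leave that one standing squarely in the gap, about mid-length and all the way down on the bench. Lower the blocks slowly and never force them, since plaster chips; leave the other blocks on the bench or the bat, clear of the frame, and do not disturb the corks, pots, brush and brick around them.

Things in the scene. Friction and masses are not known exactly. Their poses are not given: they have to be found in the camera images.
- frame: Oak frame fixed to the bench, 35 mm high, open in front (own -x), above and below (the bench is the bay's floor). Two cheeks, 20 mm thick, run along own x from -70 to +80 mm, inner faces at own y = +70 mm (left) and -70 mm (right); a back rail joins them (inner face at own x = +60 mm). A mould lies against the left cheek. Origin: centre of the bay at bench level, z up.
- plate_face (a point): Middle of the foot of the sprung plate's inner face, at bench level, axes as the frame's; at frame x = 0, y = -56 mm when the plate is at rest. The gap to fill lies on its +y side, up to the mould's right face: with the plate at rest 20, 24 or 28 mm wide (2 mm less than one of the blocks), depending on the mould that lies there, 35 mm deep, 110 mm long (x = -55 to +55 mm).
- plate (a joint): Travel of the aluminium pressure plate (110 x 10 mm, 35 mm high) in front of the right cheek, in m: 0 at rest, grows as it is pushed towards the right cheek (frame -y), stops at 0.004. Its springs push back with 2 N at rest and 3.6 N at the stop.
- bat: Plywood bat fixed on the bench, 220 x 200 x 10 mm, on which the four packing blocks stand about 110 to 120 mm apart. Origin: centre of its underside, at bench level.
- mould_rosette: Off-white plaster press mould with a round rosette in its recess, fixed, 110 mm deep (own x), 35 mm high, and 98, 102 or 106 mm wide (own y; which is not told). One of three: one lies in the frame against its left cheek, two are stored behind the frame. Origin: middle of the foot of its left face; it extends from own y = 0 to minus its width. Touch it at 25 mm/s or slower.
- mould_leaf: Off-white plaster press mould with a leaf in its recess, fixed, 110 mm deep (own x), 35 mm high, and 98, 102 or 106 mm wide (own y; which is not told). One of three: one lies in the frame against its left cheek, two are stored behind the frame. Origin: middle of the foot of its left face; it extends from own y = 0 to minus its width. Touch it at 25 mm/s or slower.
- mould_star: Off-white plaster press mould with an eight-pointed star in its recess, fixed, 110 mm deep (own x), 35 mm high, and 98, 102 or 106 mm wide (own y; which is not told). One of three: one lies in the frame against its left cheek, two are stored behind the frame. Origin: middle of the foot of its left face; it extends from own y = 0 to minus its width. Touch it at 25 mm/s or slower.
- packer_1: One of four look-alike dark wooden packing blocks, standing on the plywood bat. 50 mm long (own x), 60 mm high (own z), and 18, 22, 26 or 30 mm thick (own y): one of each, unmarked, in no order. The lowest 16 mm taper as a lead-in: the foot is 3 mm narrower on either broad side. 40 to 75 g. Origin: centre of the underside.
- packer_2: One of four look-alike dark wooden packing blocks, standing on the plywood bat. 50 mm long (own x), 60 mm high (own z), and 18, 22, 26 or 30 mm thick (own y): one of each, unmarked, in no order. The lowest 16 mm taper as a lead-in: the foot is 3 mm narrower on either broad side. 40 to 75 g. Origin: centre of the underside.
- packer_3: One of four look-alike dark wooden packing blocks, standing on the plywood bat. 50 mm long (own x), 60 mm high (own z), and 18, 22, 26 or 30 mm thick (own y): one of each, unmarked, in no order. The lowest 16 mm taper as a lead-in: the foot is 3 mm narrower on either broad side. 40 to 75 g. Origin: centre of the underside.
- packer_4: One of four look-alike dark wooden packing blocks, standing on the plywood bat. 50 mm long (own x), 60 mm high (own z), and 18, 22, 26 or 30 mm thick (own y): one of each, unmarked, in no order. The lowest 16 mm taper as a lead-in: the foot is 3 mm narrower on either broad side. 40 to 75 g. Origin: centre of the underside.
- cork_bat: Cork, a cylinder 22 mm across and 32 mm high, standing in the middle of the plywood bat between the packing blocks; origin: centre of its underside.
- cork_bench: Cork, 24 mm across and 34 mm high, standing on the bench near the robot; origin: centre of its underside.
- brick: Dark grey sanding brick, 120 x 70 x 50 mm, on the bench at the left; origin: centre of its underside.
- vase: Cream bisque vase, solid, 92 mm across the collar and 155 mm high, at the left; origin: centre of its underside.
- beaker: Open terracotta beaker, 76 mm across and 85 mm high, at the left; origin: centre of its underside.
- brush: Brush lying on the bench at the far right; origin: on the bench under the brush.
- saucer: Blue ceramic bowl, 120 mm across and 30 mm high, at the right; origin: centre of its underside.

How it is judged (in metres and radians):
At the end, for the whole second after the job is handed in: One block stands upright (0.08 rad), square (0.035 rad) and still in the gap, within 3 mm of the bench and 31 mm of the frame's middle, pushing the plate back by 0.8 to 3.4 mm; the others lie still, 5 mm or more outside the frame's outline, undersides below 45 mm (value of joint plate between 0.0008 and 0.0034 m and ((x of packer_1 in the frame of frame between -0.031 and 0.031 m and y of packer_1 in the frame of frame between -0.056 and -0.037 m and height (world z) of packer_1 below 0.003 m and angle between packer_1's own z axis and vertical below 0.08 rad and angle between the y axis of packer_1 and the y axis of frame, either way round below 0.035 rad and linear speed of each of packer_1, packer_2, packer_3, packer_4 below 0.02 m/s and height (world z) of each of packer_2, packer_3, packer_4 below 0.045 m and (x of packer_2 in the frame of frame below -0.075 m or x of packer_2 in the frame of frame above 0.085 m or y of packer_2 in the frame of frame below -0.105 m or y of packer_2 in the frame of frame above 0.095 m) and (x of packer_3 in the frame of frame below -0.075 m or x of packer_3 in the frame of frame above 0.085 m or y of packer_3 in the frame of frame below -0.105 m or y of packer_3 in the frame of frame above 0.095 m) and (x of packer_4 in the frame of frame below -0.075 m or x of packer_4 in the frame of frame above 0.085 m or y of packer_4 in the frame of frame below -0.105 m or y of packer_4 in the frame of frame above 0.095 m)) or (x of packer_2 in the frame of frame between -0.031 and 0.031 m and y of packer_2 in the frame of frame between -0.056 and -0.037 m and height (world z) of packer_2 below 0.003 m and angle between packer_2's own z axis and vertical below 0.08 rad and angle between the y axis of packer_2 and the y axis of frame, either way round below 0.035 rad and linear speed of each of packer_2, packer_1, packer_3, packer_4 below 0.02 m/s and height (world z) of each of packer_1, packer_3, packer_4 below 0.045 m and (x of packer_1 in the frame of frame below -0.075 m or x of packer_1 in the frame of frame above 0.085 m or y of packer_1 in the frame of frame below -0.105 m or y of packer_1 in the frame of frame above 0.095 m) and (x of packer_3 in the frame of frame below -0.075 m or x of packer_3 in the frame of frame above 0.085 m or y of packer_3 in the frame of frame below -0.105 m or y of packer_3 in the frame of frame above 0.095 m) and (x of packer_4 in the frame of frame below -0.075 m or x of packer_4 in the frame of frame above 0.085 m or y of packer_4 in the frame of frame below -0.105 m or y of packer_4 in the frame of frame above 0.095 m)) or (x of packer_3 in the frame of frame between -0.031 and 0.031 m and y of packer_3 in the frame of frame between -0.056 and -0.037 m and height (world z) of packer_3 below 0.003 m and angle between packer_3's own z axis and vertical below 0.08 rad and angle between the y axis of packer_3 and the y axis of frame, either way round below 0.035 rad and linear speed of each of packer_3, packer_1, packer_2, packer_4 below 0.02 m/s and height (world z) of each of packer_1, packer_2, packer_4 below 0.045 m and (x of packer_1 in the frame of frame below -0.075 m or x of packer_1 in the frame of frame above 0.085 m or y of packer_1 in the frame of frame below -0.105 m or y of packer_1 in the frame of frame above 0.095 m) and (x of packer_2 in the frame of frame below -0.075 m or x of packer_2 in the frame of frame above 0.085 m or y of packer_2 in the frame of frame below -0.105 m or y of packer_2 in the frame of frame above 0.095 m) and (x of packer_4 in the frame of frame below -0.075 m or x of packer_4 in the frame of frame above 0.085 m or y of packer_4 in the frame of frame below -0.105 m or y of packer_4 in the frame of frame above 0.095 m)) or (x of packer_4 in the frame of frame between -0.031 and 0.031 m and y of packer_4 in the frame of frame between -0.056 and -0.037 m and height (world z) of packer_4 below 0.003 m and angle between packer_4's own z axis and vertical below 0.08 rad and angle between the y axis of packer_4 and the y axis of frame, either way round below 0.035 rad and linear speed of each of packer_4, packer_1, packer_2, packer_3 below 0.02 m/s and height (world z) of each of packer_1, packer_2, packer_3 below 0.045 m and (x of packer_1 in the frame of frame below -0.075 m or x of packer_1 in the frame of frame above 0.085 m or y of packer_1 in the frame of frame below -0.105 m or y of packer_1 in the frame of frame above 0.095 m) and (x of packer_2 in the frame of frame below -0.075 m or x of packer_2 in the frame of frame above 0.085 m or y of packer_2 in the frame of frame below -0.105 m or y of packer_2 in the frame of frame above 0.095 m) and (x of packer_3 in the frame of frame below -0.075 m or x of packer_3 in the frame of frame above 0.085 m or y of packer_3 in the frame of frame below -0.105 m or y of packer_3 in the frame of frame above 0.095 m)))); the robot touches nothing.
It fails at once if a cork, pot, the brush or the brick is disturbed (moved more than 25 mm) (distance of any of cork_bat, cork_bench, brick, vase, beaker, brush, saucer from where it was at the start of the episode above 0.025 m).
It fails at once if a block is rammed or forced against a mould (over 150 N): plaster chips (contact force between any of packer_1, packer_2, packer_3, packer_4 and mould_rosette above 150 N or contact force between any of packer_1, packer_2, packer_3, packer_4 and mould_leaf above 150 N or contact force between any of packer_1, packer_2, packer_3, packer_4 and mould_star above 150 N).
It also fails if it takes over 72 s, if anything falls off the work surface, if the arm or the gripper's body presses on something with over 40 N, if the wrist force passes 120 N, or if a joint passes its speed limit or range.

## Working session

There is one attempt and no reset: what is moved stays moved. The work goes in short steps, Python scripts to look and compute and a tool call to move; the robot and the scene stay as the last step left them, time stands still between calls to the robot, and variables do not carry over. Pictures are saved under pics/ and viewed, at most 10 in all, crops included, and the job is handed in when it is done.

```bash
ls; mkdir -p pics
```

Run:
```python
from cell import manip, cams, workorder
import cv2, numpy as np
print(manip.get_state(), manip.grasp_offset)
for n in ("scene","side","wrist"):
    f=cams.grab_frame(n); cv2.imwrite(f"pics/{n}0.png",f["img"][...,::-1]); print(n,f["intrinsics"],f["k1"],np.round(f["T"],3))
```

```text
cell.py
pics
{'time_s': 0.0, 'joint_pos': array([-0.06619987,  0.53716704, -0.00443384,  1.53886943,  0.00261001,
        1.06730038, -0.07121436]), 'joint_velocities': array([-0.00132464,  0.00056823, -0.0017118 ,  0.00095916,  0.00132043,
       -0.00055331, -0.00033796]), 'joint_efforts': array([-4.51575825e-04, -5.83398092e+01,  1.04865700e+00, -2.59097242e+01,
        1.23920938e-02,  9.44124302e-03, -7.87308863e-06]), 'eef_pos': array([ 6.49368656e+02, -2.43945279e-02,  2.30414016e+02]), 'orientation': array([-3.13985968e+00,  1.38767293e-04,  1.57085462e+00]), 'wrist_force': array([ 0.26525124, -0.05146506, -0.15858743]), 'moment': array([ 0.00339426, -0.0687733 ,  0.01375122]), 'grip_force': 0.0, 'width': 85.23426844687023} 18.700000000000003
scene [[361.16114366   0.         318.04078731]
 [  0.         361.16114366 200.03715551]
 [  0.           0.           1.        ]] -0.07659560755005687 [[-6.460000e-01  5.670000e-01 -5.110000e-01  1.052043e+03]
 [ 7.630000e-01  4.940000e-01 -4.160000e-01  4.338470e+02]
 [ 1.700000e-02 -6.590000e-01 -7.520000e-01  8.115380e+02]
 [ 0.000000e+00  0.000000e+00  0.000000e+00  1.000000e+00]]
side [[400.35168379   0.         319.68519466]
 [  0.         400.35168379 194.85526852]
 [  0.           0.           1.        ]] 0.02164353589230902 [[-8.10000e-01 -3.74000e-01  4.51000e-01 -6.96300e+00]
 [-5.85000e-01  5.45000e-01 -6.00000e-01  7.45191e+02]
 [-2.20000e-02 -7.50000e-01 -6.61000e-01  8.63316e+02]
 [ 0.00000e+00  0.00000e+00  0.00000e+00  1.00000e+00]]
wrist [[344.58850023   0.         323.37952284]
 [  0.         344.58850023 197.2809603 ]
 [  0.           0.           1.        ]] -0.05316666705024362 [[ 1.00000e+00  0.00000e+00 -2.00000e-03  6.50195e+02]
 [-0.00000e+00 -9.52000e-01 -3.07000e-01  7.86580e+01]
 [-2.00000e-03  3.07000e-01 -9.52000e-01  3.72900e+02]
 [ 0.00000e+00  0.00000e+00  0.00000e+00  1.00000e+00]]
```

View pics/scene0.png

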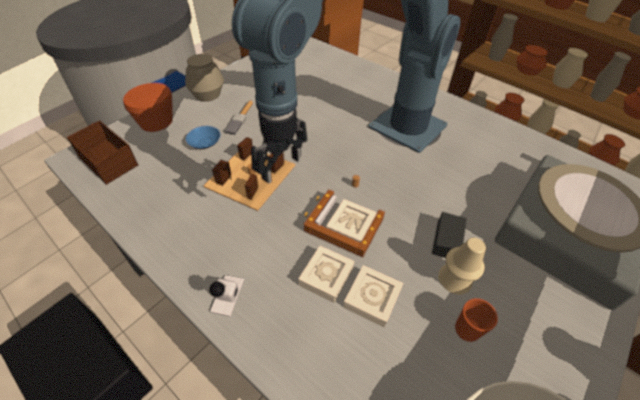

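View pics/side0.png

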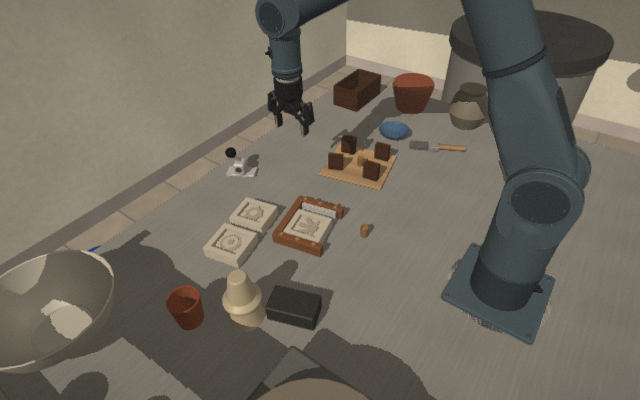

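View pics/wrist0.png

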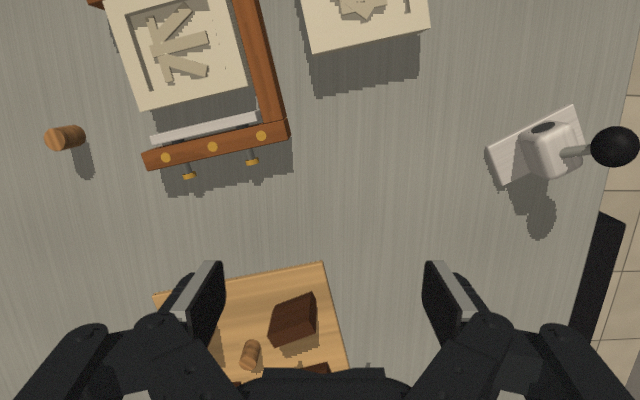

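The leaf mould is in the frame, whose right cheek and plate are near (215,145) in the wrist picture. The bat with its four blocks is at about (360,165) in the side picture. The wrist view tells me the frame is yawed by roughly 0.2 rad, open toward the robot.

Create h.py:
```python
from cell import manip, cams, workorder
import cv2, numpy as np
def rays(f,px):
    K=f["intrinsics"]; px=np.atleast_2d(np.array(px,float))
    n=cv2.undistortPoints(px[:,None],K,np.array([f["k1"],0,0,0,0.])).reshape(-1,2)
    return np.c_[n,np.ones(len(n))]@f["T"][:3,:3].T
def cast(f,px,z):
    d=rays(f,px); o=f["T"][:3,3]
    return (o+d*((z-o[2])/d[:,2])[:,None])[:,:2]
def proj(f,P):
    T=np.linalg.inv(f["T"]); P=np.atleast_2d(P)@T[:3,:3].T+T[:3,3]
    return cv2.projectPoints(P,np.zeros(3),np.zeros(3),f["intrinsics"],np.array([f["k1"],0,0,0,0.]))[0].reshape(-1,2)
```

Run:
```python
from h import *
np.set_printoptions(precision=1,suppress=True)
w=cams.grab_frame("wrist"); s=cams.grab_frame("side")
print("screws",cast(w,[(166,157),(212,146),(261,135)],35))
print("bat corners w",cast(w,[(322,263),(152,295)],10))
print("bat side",cast(s,[(340,148),(397,153),(321,179),(378,187)],10))
print("blocks side mid",cast(s,[(349,144),(383,151),(335,160),(371,170)],40))
```

```text
screws [[491.4  12.2]
 [539.4  23. ]
 [588.7  33.6]]
bat corners w [[ 648.  -120.1]
 [ 436.3 -166.3]]
bat side [[ 667.7 -285.5]
 [ 478.8 -374.6]
 [ 619.6  -97.7]
 [ 440.7 -169.4]]
blocks side mid [[ 631.  -288.5]
 [ 508.  -318.6]
 [ 618.2 -179.6]
 [ 487.6 -200.5]]
```

Units first: shifts go in shares of 800 mm and turns go in shares of 90 degrees. So -24 mm / 800 = -0.03, -6 mm / 800 = -0.0075.

{"api": "shift_gripper", "payload": {"motion": [[-0.0075, -0.03, 0.03, 0, 0, 0], [-0.0075, -0.03, 0.03, 0, 0, 0], [-0.0075, -0.03, 0.03, 0, 0, 0], [-0.0075, -0.03, 0.03, 0, 0, 0], [-0.0075, -0.03, 0.03, 0, 0, 0]], "jaw": 60, "force": 40}}

```text
time_s: 0.67
eef_pos: [528.8, -30.3, 110.5]
orientation: [3.141, 0.0, 1.571]
wrist_force: [-0.2, 0.5, -0.9]
width: 59.3
grip_force: 0.0
```

{"api": "shift_gripper", "payload": {"motion": [[0, 0, 0, 0, 0, 0], [0, 0, 0, 0, 0, 0], [0, 0, 0, 0, 0, 0]]}}

```text
time_s: 0.92
eef_pos: [531.1, -29.8, 111.8]
orientation: [3.14, -0.0, 1.571]
wrist_force: [0.6, -0.4, 0.2]
width: 60.1
grip_force: 0.0
```

Run:
```python
from h import *
f=cams.grab_frame("wrist"); cv2.imwrite("pics/w1.png",f["img"][...,::-1]); np.save("f1.npy",f,allow_pickle=True); print(np.round(f["T"],2), manip.get_state()["eef_pos"])
```

```text
[[ 1.0000e+00 -0.0000e+00  0.0000e+00  5.3139e+02]
 [-0.0000e+00 -9.5000e-01 -3.1000e-01  4.8790e+01]
 [ 0.0000e+00  3.1000e-01 -9.5000e-01  2.5423e+02]
 [ 0.0000e+00  0.0000e+00  0.0000e+00  1.0000e+00]] [531.80925538 -29.66859366 112.1987626 ]
```

View pics/w1.png

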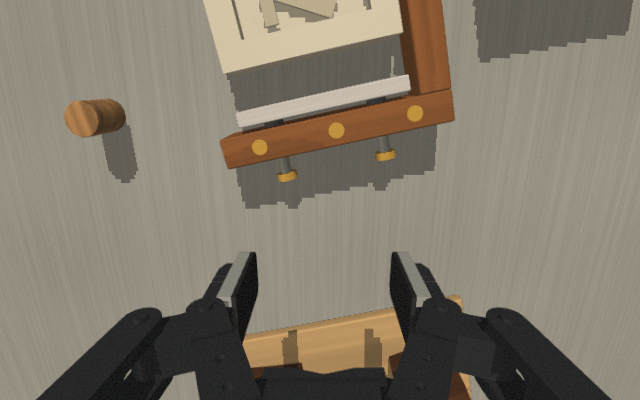

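The picture shows the gap as the grey band between the mould's right edge (226,73)-(402,34) and the white plate (236,120)-(410,82). The cheek screws are at (260,147), (336,130) and (415,113). The mould's left side is out of view.

Run:
```python
from h import *
f=np.load("f1.npy",allow_pickle=True).item(); im=f["img"].astype(int)
for c in (270,330,380):
    print(c); print([(r,*im[r,c]) for r in range(28,165) if np.abs(im[r,c]-im[r-1,c]).sum()>25])
```

```text
270
[(28, np.int64(137), np.int64(127), np.int64(108)), (32, np.int64(151), np.int64(142), np.int64(121)), (33, np.int64(210), np.int64(195), np.int64(166)), (62, np.int64(164), np.int64(154), np.int64(129)), (63, np.int64(110), np.int64(103), np.int64(89)), (104, np.int64(152), np.int64(143), np.int64(131)), (105, np.int64(199), np.int64(190), np.int64(174)), (120, np.int64(167), np.int64(159), np.int64(144)), (121, np.int64(94), np.int64(88), np.int64(82)), (122, np.int64(56), np.int64(54), np.int64(50)), (127, np.int64(61), np.int64(41), np.int64(25)), (128, np.int64(127), np.int64(79), np.int64(43)), (129, np.int64(145), np.int64(90), np.int64(50)), (159, np.int64(91), np.int64(58), np.int64(34)), (160, np.int64(86), np.int64(76), np.int64(64)), (161, np.int64(96), np.int64(93), np.int64(85))]
330
[(48, np.int64(162), np.int64(151), np.int64(128)), (49, np.int64(113), np.int64(103), np.int64(87)), (90, np.int64(137), np.int64(131), np.int64(118)), (91, np.int64(198), np.int64(185), np.int64(170)), (107, np.int64(140), np.int64(130), np.int64(122)), (108, np.int64(99), np.int64(94
[... 624 characters left out ...]
(79, np.int64(123), np.int64(117), np.int64(108)), (80, np.int64(184), np.int64(173), np.int64(159)), (81, np.int64(206), np.int64(195), np.int64(179)), (96, np.int64(147), np.int64(139), np.int64(128)), (97, np.int64(82), np.int64(78), np.int64(70)), (98, np.int64(50), np.int64(48), np.int64(47)), (103, np.int64(106), np.int64(69), np.int64(43)), (104, np.int64(142), np.int64(90), np.int64(50)), (135, np.int64(109), np.int64(69), np.int64(42)), (136, np.int64(87), np.int64(69), np.int64(52)), (137, np.int64(108), np.int64(105), np.int64(95)), (153, np.int64(138), np.int64(105), np.int64(48)), (154, np.int64(184), np.int64(140), np.int64(59)), (161, np.int64(96), np.int64(93), np.int64(84))]
```

Run:
```python
from h import *
np.set_printoptions(precision=3,suppress=True)
f=np.load("f1.npy",allow_pickle=True).item(); g=f["img"].astype(int)
def edge(c,lo,hi,sign,ch=lambda v:v.sum(-1)):
    p=ch(g[lo:hi,c]); d=np.diff(p)*sign; i=d.argmax(); w=d[max(i-2,0):i+3].clip(0); return lo+(np.arange(max(i-2,0),max(i-2,0)+len(w))*w).sum()/w.sum()+.5
base=lambda c:-0.222*(c-330)
sat=lambda v:v[:,0]-v[:,2]
E={}
for n,r,s,ch in (("mould",48,-1,None),("plate_in",90,1,None),("plate_out",107,-1,None),("cheek_in",114,1,sat),("cheek_out",146,-1,sat)):
    pts=[]
    for c in range(250,396,2):
        r0=int(round(r+base(c))); pts.append((c,edge(c,r0-6,r0+7,s,*( [ch] if ch else []))))
    P=cast(f,pts,35); 
    l=cv2.fitLine(P.astype(np.float32),cv2.DIST_HUBER,0,.01,.01).ravel()
    yaw=np.arctan(l[1]/l[0]); E[n]=(yaw,l[2:]); print(n,yaw,l[2:])
y=np.mean([E[k][0] for k in E]); n=np.array([-np.sin(y),np.cos(y)])
print(y,{k:round(float(n@E[k][1]),2) for k in E})
x=np.array([np.cos(y),np.sin(y)])
print("screws x",cast(f,[(259.5,147),(336.5,130.5),(415,113.5)],35)@x, "corners x: cheek back/front, mould front/back, plate ends",cast(f,[(454,121),(452,90),(229,168),(222,141),(226,73),(402,34),(238,126),(236,116),(409,77),(411,88)],35)@x)
```

```text
mould 0.21298052 [528.422  69.355]
plate_in 0.21305248 [531.176  45.683]
plate_out 0.2117685 [533.583  36.35 ]
cheek_in 0.21601716 [508.679  26.601]
cheek_out 0.21324433 [529.177  10.898]
0.2134126 {'mould': -44.14, 'plate_in': -67.85, 'plate_out': -77.49, 'cheek_in': -81.74, 'cheek_out': -101.43}
screws x [482.164 532.411 582.476] corners x: cheek back/front, mould front/back, plate ends [606.121 606.941 458.966 459.706 474.154 581.495 472.411 472.922 581.944
 582.209]
```

Gap measures 23.7 mm uncorrected (the plate reads 9.6 for 10, the cheek 19.7 for 20), so it is 24 mm and the 26 mm block should fit. Frame yaw is 0.213. Next I look at the bat.

To row units: -30 mm / 800 = -0.0375, -23 mm / 800 = -0.0288.

{"api": "shift_gripper", "payload": {"motion": [[-0.0375, 0.005, -0.0288, 0, 0, 0], [-0.0375, 0.005, -0.0288, 0, 0, 0], [-0.0375, 0.005, -0.0288, 0, 0, 0], [-0.0375, 0.005, -0.0288, 0, 0, 0], [-0.0375, 0.005, -0.0288, 0, 0, 0]]}}

```text
time_s: 1.38
eef_pos: [551.5, -181.5, 229.0]
orientation: [3.138, 0.001, 1.571]
wrist_force: [1.2, -0.2, 0.0]
width: 60.4
grip_force: 0.0
```

{"api": "shift_gripper", "payload": {"motion": [[-0.0375, 0, -0.0288, 0, 0, 0], [0, 0, 0, 0, 0, 0], [0, 0, 0, 0, 0, 0], [0, 0, 0, 0, 0, 0]]}}

```text
time_s: 1.72
eef_pos: [550.8, -209.1, 249.6]
orientation: [3.14, -0.001, 1.572]
wrist_force: [0.3, 0.4, -0.7]
width: 60.0
grip_force: 0.0
```

Run:
```python
from h import *
f=cams.grab_frame("wrist"); cv2.imwrite("pics/w2.png",f["img"][...,::-1]); np.save("f2.npy",f,allow_pickle=True); print(np.round(f["T"],2), manip.get_state()["eef_pos"])
```

```text
[[ 1.0000e+00 -0.0000e+00  0.0000e+00  5.5108e+02]
 [ 0.0000e+00 -9.5000e-01 -3.1000e-01 -1.3051e+02]
 [ 0.0000e+00  3.1000e-01 -9.5000e-01  3.9208e+02]
 [ 0.0000e+00  0.0000e+00  0.0000e+00  1.0000e+00]] [ 550.4097667  -208.25969202  248.98959853]
```

View pics/w2.png

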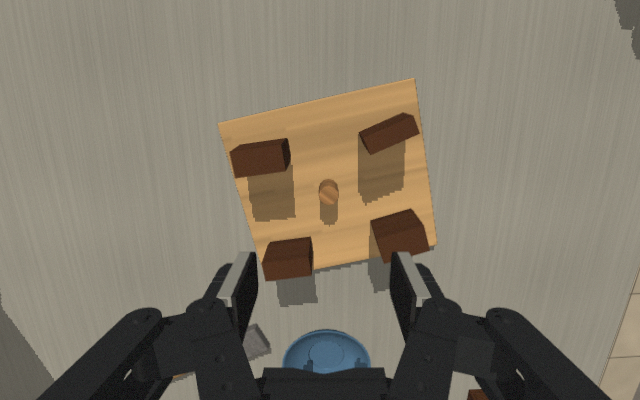

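Blocks at about (262,156), (390,133), (288,258), (400,235); cork on the bat at (329,190). I enlarge the blocks with stretched contrast to separate the top faces.

Run:
```python
from h import *
f=np.load("f2.npy",allow_pickle=True).item(); im=f["img"][100:290,220:450,::-1]
b=np.clip(im.astype(float)*3,0,255).astype(np.uint8)
cv2.imwrite("pics/w2c.png",cv2.resize(b,None,fx=3,fy=3,interpolation=cv2.INTER_NEAREST))
```

```text
(no output)
```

View pics/w2c.png

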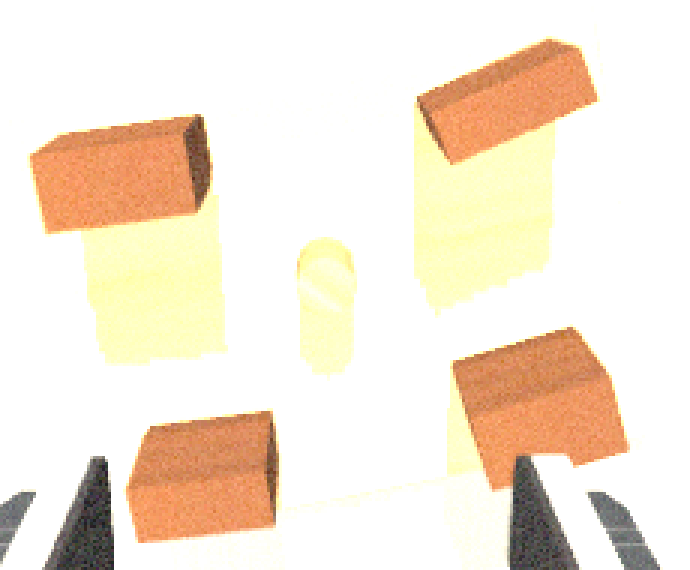

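In the crop, the light lower faces are the tops (z = 70) and the darker strips are the sides facing +y. I read their corners and check them against the given sizes.

Run:
```python
from h import *
np.set_printoptions(precision=2,suppress=True)
f=np.load("f2.npy",allow_pickle=True).item()
for n,q in dict(A=[(31,156),(190,138),(199,212),(47,232)],B=[(418,100),(577,46),(597,100),(452,162)],C=[(130,486),(268,470),(275,525),(139,543)],D=[(472,413),(606,376),(628,450),(497,490)]).items():
    P=cast(f,np.array(q)/3+[219.7,99.7],70); e=(P[1]-P[0]+P[2]-P[3])/2; t=(P[1]-P[2]+P[0]-P[3])/2
    print(n,P.mean(0),"L",np.hypot(*e),"yaw",np.arctan2(e[1],e[0]),"T",abs(np.cross(e,t))/np.hypot(*e))
print("cork",cast(f,[(329,193)],42))
```

```text
A [ 489.62 -198.26] L 50.23778154932911 yaw 0.12056535156405662 T 24.38023194204233
B [ 613.31 -172.19] L 49.74157401509781 yaw 0.37280865410456215 T 20.089158020610036
C [ 513.34 -313.15] L 48.962930151730745 yaw 0.14109621351544893 T 22.33869709159035
D [ 633.78 -284.83] L 47.00961767673703 yaw 0.3115769058106986 T 30.37782861199782
cork [[ 557.4  -238.46]]<stdin>:6: DeprecationWarning: Arrays of 2-dimensional vectors are deprecated. Use arrays of 3-dimensional vectors instead. (deprecated in NumPy 2.0)
```

Lengths come out near 50 as they should, and thickness orders B<C<A<D, so A (490,-198) should be the 26 mm block. The grip will confirm it. I move over A and turn.

To row units: -30 mm / 800 = -0.0375, 10 mm / 800 = 0.0125, -0.121 rad / 1.5708 = -0.077.

{"api": "shift_gripper", "payload": {"motion": [[0.0069, -0.0375, 0, 0, 0, 0], [0.0069, -0.0375, 0, 0, 0, 0], [0, 0, 0.0125, 0, 0, -0.077], [0, 0, 0.0125, 0, 0, -0.077], [0, 0, 0.0125, 0, 0, -0.077]], "quiet": true}}

```text
ok
```

{"api": "shift_gripper", "payload": {"motion": [[0, 0, 0.0125, 0, 0, -0.077], [0, 0, 0.0125, 0, 0, -0.077], [0, 0, 0.0125, 0, 0, -0.077], [0, 0, 0.0125, 0, 0, -0.077], [0, 0, 0.0125, 0, 0, -0.077]], "quiet": true}}

```text
ok
```

{"api": "shift_gripper", "payload": {"motion": [[0, 0, 0.0125, 0, 0, -0.077], [0, 0, 0.0125, 0, 0, -0.077], [0, 0, 0.0125, 0, 0, -0.077], [0, 0, 0.0125, 0, 0, -0.077], [0, 0, 0.0125, 0, 0, -0.077]], "quiet": true}}

```text
ok
```

{"api": "shift_gripper", "payload": {"motion": [[0, 0, 0.0125, 0, 0, -0.077], [0, 0, 0, 0, 0, 0], [0, 0, 0, 0, 0, 0], [0, 0, 0, 0, 0, 0]]}}

```text
time_s: 3.35
eef_pos: [490.3, -198.1, 109.5]
orientation: [3.141, 0.0, -3.021]
wrist_force: [0.2, 0.5, -0.6]
width: 59.9
grip_force: 0.0
```

Run:
```python
from h import *
f=cams.grab_frame("wrist"); cv2.imwrite("pics/w3.png",f["img"][...,::-1]); np.save("f3.npy",f,allow_pickle=True); print(np.round(f["T"],3), manip.get_state()["eef_pos"],manip.get_state()["joint_pos"])
```

```text
[[-1.20000e-01  9.45000e-01  3.04000e-01  4.12829e+02]
 [ 9.93000e-01  1.14000e-01  3.70000e-02 -2.07652e+02]
 [ 0.00000e+00  3.07000e-01 -9.52000e-01  2.51908e+02]
 [ 0.00000e+00  0.00000e+00  0.00000e+00  1.00000e+00]] [ 490.48680391 -198.46712385  109.76165424] [ 0.54154123  0.52534807 -0.30862703  1.93469963  0.23423762  0.71533149
  1.7864901 ]
```

View pics/w3.png

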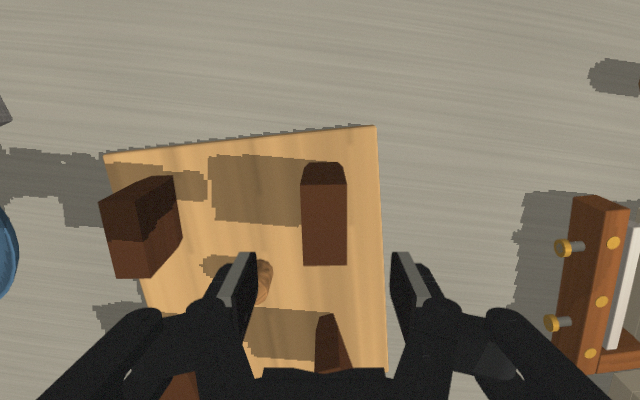

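The block A is centred between the fingers (col 324), top face rows 184–266, square to the tool. Descend and grip near the top.

To row units: 25 mm / 800 = 0.0313, 12 mm / 800 = 0.015.

{"api": "shift_gripper", "payload": {"motion": [[0, 0, 0.0313, 0, 0, 0], [0, 0, 0.0313, 0, 0, 0], [0, 0, 0.015, 0, 0, 0], [0, 0, 0, 0, 0, 0], [0, 0, 0, 0, 0, 0]]}}

```text
time_s: 3.82
eef_pos: [490.0, -198.8, 47.5]
orientation: [3.141, -0.001, -3.019]
wrist_force: [0.1, -0.3, -1.0]
width: 59.8
grip_force: 0.0
```

{"api": "shift_gripper", "payload": {"motion": [[0, 0, 0, 0, 0, 0], [0, 0, 0, 0, 0, 0], [0, 0, 0, 0, 0, 0], [0, 0, 0, 0, 0, 0], [0, 0, 0, 0, 0, 0]], "jaw": 10, "force": 40}}

```text
time_s: 4.23
eef_pos: [490.9, -199.3, 48.5]
orientation: [-3.141, 0.002, -3.019]
wrist_force: [-2.1, 0.4, 6.6]
width: 25.2
grip_force: 42.4
```

{"api": "shift_gripper", "payload": {"motion": [[0, 0, 0, 0, 0, 0], [0, 0, 0, 0, 0, 0], [0, 0, 0, 0, 0, 0]]}}

```text
time_s: 4.48
eef_pos: [490.9, -199.3, 48.5]
orientation: [-3.141, 0.002, -3.019]
wrist_force: [-0.7, 0.5, 7.1]
width: 25.0
grip_force: 42.4
```

Opening 25 mm with the block held matches the 26 mm one. Lift, turn to the frame's yaw, and carry it over the gap.

To row units: -30 mm / 800 = -0.0375, -10 mm / 800 = -0.0125, -0.091 rad / 1.5708 = -0.0579.

{"api": "shift_gripper", "payload": {"motion": [[0, 0, -0.0125, 0, 0, 0], [0, 0, -0.0375, 0, 0, 0], [0, 0, -0.0375, 0, 0, 0], [0, 0, 0, 0, 0, -0.0579], [0, 0, 0, 0, 0, 0]]}}

```text
time_s: 4.9
eef_pos: [491.3, -199.7, 119.7]
orientation: [-3.139, 0.003, -2.925]
wrist_force: [-0.3, 0.5, -1.4]
width: 25.4
grip_force: 41.7
```

{"api": "shift_gripper", "payload": {"motion": [[-0.0163, 0.0431, 0, 0, 0, 0], [-0.0163, 0.0431, 0, 0, 0, 0], [-0.0163, 0.0431, 0, 0, 0, 0], [-0.0163, 0.0431, 0, 0, 0, 0], [-0.0163, 0.0431, 0, 0, 0, 0]], "quiet": true}}

```text
ok
```

{"api": "shift_gripper", "payload": {"motion": [[-0.0163, 0.0431, 0, 0, 0, 0], [-0.0163, 0.0431, 0, 0, 0, 0], [0, 0, 0, 0, 0, 0], [0, 0, 0, 0, 0, 0], [0, 0, 0, 0, 0, 0]]}}

```text
time_s: 5.73
eef_pos: [526.8, 55.5, 116.7]
orientation: [-3.141, -0.002, -2.929]
wrist_force: [-1.0, -0.9, -1.1]
width: 25.2
grip_force: 41.6
```

Run:
```python
from h import *
np.set_printoptions(precision=3,suppress=True)
f=cams.grab_frame("wrist"); cv2.imwrite("pics/w4.png",f["img"][...,::-1]); np.save("f4.npy",f,allow_pickle=True)
s=manip.get_state(); print(s["eef_pos"],s["orientation"],s["joint_pos"],s["wrist_force"])
```

```text
[526.881  54.643 116.726] [-3.141 -0.002 -2.93 ] [ 0.096  0.523 -0.364  1.925  0.268  0.742  1.36 ] [ 0.316 -0.733 -0.45 ]
```

View pics/w4.png

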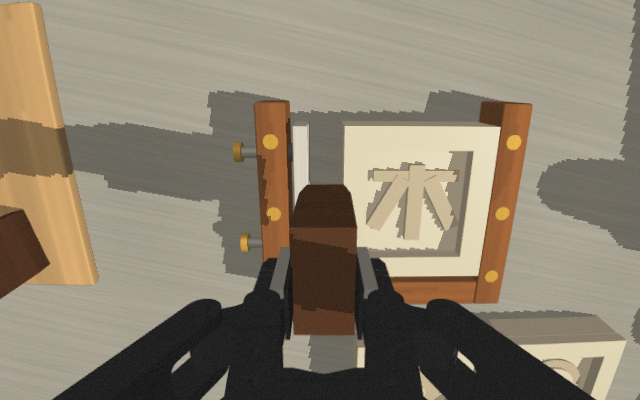

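The block hangs over the gap; the plate's inner edge is at about (310,150) and the mould's edge at (344,150). I remeasure both here, relative to the tool.

Run:
```python
from h import *
np.set_printoptions(precision=2,suppress=True)
f=np.load("f4.npy",allow_pickle=True).item(); g=f["img"].astype(int).sum(-1)
y=.2134; n=np.array([-np.sin(y),np.cos(y)]); x=np.array([np.cos(y),np.sin(y)])
pl=[];mo=[]
for r in range(130,178,3):
    d=np.diff(g[r,295:330]); pl.append((295+d.argmin()+1,r)); d=np.diff(g[r,325:360]); mo.append((325+d.argmax()+1,r))
print(pl[::5],mo[::5])
print("plate v",cast(f,pl,35)@n,"mould v",cast(f,mo,35)@n, "tcp v", manip.get_state()["eef_pos"][:2]@n, manip.get_state()["eef_pos"][:2]@x)
# block top edges z=116.7-47.8+10+60
zt=116.7-47.8+70
P=cast(f,[(293,228),(356,228),(293,333),(354,333)],zt); print("block top corners v,u",P@n,P@x)
print("mould/plate front u",cast(f,[(345,124),(300,124)],35)@x)
```

```text
[(np.int64(309), 130), (np.int64(309), 145), (np.int64(309), 160), (np.int64(309), 175)] [(np.int64(345), 130), (np.int64(344), 145), (np.int64(344), 160), (np.int64(344), 175)]
plate v [-66.69 -66.72 -66.74 -66.77 -66.79 -66.82 -66.85 -66.87 -66.9  -66.92
 -66.95 -66.98 -67.   -67.03 -67.06 -67.09] mould v [-43.49 -43.46 -44.08 -44.04 -44.01 -43.98 -43.95 -43.92 -43.88 -43.85
 -43.82 -43.79 -43.75 -43.72 -43.68 -43.65] tcp v -58.18182708710402 526.5016379981183
block top corners v,u [-68.84 -45.04 -70.29 -44.44] [499.48 499.5  547.69 547.7 ]
mould/plate front u [471.2  471.17]
```

To row units: 20 mm / 800 = 0.025, 1.2 mm / 800 = 0.0015.

{"api": "shift_gripper", "payload": {"motion": [[-0.0038, 0.0015, 0.0125, 0, 0, 0], [0, 0, 0.025, 0, 0, 0], [0, 0, 0.0113, 0, 0, 0], [0, 0, 0, 0, 0, 0], [0, 0, 0, 0, 0, 0]]}}

```text
time_s: 6.2
eef_pos: [529.6, 57.4, 77.6]
orientation: [-3.142, -0.002, -2.929]
wrist_force: [0.3, -0.4, -0.2]
width: 25.5
grip_force: 41.7
```

{"api": "shift_gripper", "payload": {"motion": [[0, 0, 0.0019, 0, 0, 0], [0, 0, 0.0019, 0, 0, 0], [0, 0, 0.0019, 0, 0, 0], [0, 0, 0.0019, 0, 0, 0], [0, 0, 0.0019, 0, 0, 0]]}}

```text
time_s: 6.62
eef_pos: [530.4, 58.2, 70.9]
orientation: [-3.141, 0.0, -2.927]
wrist_force: [0.3, -0.0, -0.2]
width: 24.9
grip_force: 41.7
```

{"api": "shift_gripper", "payload": {"motion": [[0, 0, 0.0019, 0, 0, 0], [0, 0, 0.0019, 0, 0, 0], [0, 0, 0, 0, 0, 0]]}}

```text
time_s: 6.87
eef_pos: [530.4, 57.7, 67.6]
orientation: [-3.141, 0.0, -2.928]
wrist_force: [1.1, -0.1, -1.3]
width: 25.0
grip_force: 41.5
```

The foot is about 5 mm below the rim with no force. I continue slowly.

To row units: 1.5 mm / 800 = 0.0019.

{"api": "shift_gripper", "payload": {"motion": [[0, 0, 0.0019, 0, 0, 0], [0, 0, 0.0019, 0, 0, 0], [0, 0, 0.0019, 0, 0, 0], [0, 0, 0.0019, 0, 0, 0], [0, 0, 0, 0, 0, 0]]}}

```text
time_s: 7.28
eef_pos: [530.7, 57.1, 61.8]
orientation: [-3.14, 0.0, -2.928]
wrist_force: [1.0, -4.6, 2.2]
width: 25.0
grip_force: 41.5
```

{"api": "shift_gripper", "payload": {"motion": [[0, 0, 0.0019, 0, 0, 0], [0, 0, 0.0019, 0, 0, 0], [0, 0, 0, 0, 0, 0]]}}

```text
time_s: 7.53
eef_pos: [531.1, 56.7, 59.1]
orientation: [-3.14, 0.001, -2.929]
wrist_force: [0.8, -6.2, 4.3]
width: 24.8
grip_force: 41.8
```

The taper touches the mould and pushes the tool toward −y with 6 N. I ease 1 mm toward the plate and continue.

To row units: 1.5 mm / 800 = 0.0019, -1 mm / 800 = -0.0013.

{"api": "shift_gripper", "payload": {"motion": [[0, -0.0013, 0, 0, 0, 0], [0, 0, 0, 0, 0, 0], [0, 0, 0.0019, 0, 0, 0], [0, 0, 0.0019, 0, 0, 0], [0, 0, 0, 0, 0, 0]]}}

```text
time_s: 7.95
eef_pos: [531.3, 56.3, 56.0]
orientation: [-3.14, 0.001, -2.928]
wrist_force: [1.1, -5.4, 2.7]
width: 25.2
grip_force: 41.7
```

{"api": "shift_gripper", "payload": {"motion": [[0, 0, 0.0019, 0, 0, 0], [0, 0, 0.0019, 0, 0, 0], [0, 0, 0, 0, 0, 0]]}}

```text
time_s: 8.2
eef_pos: [531.1, 56.2, 52.8]
orientation: [-3.14, 0.001, -2.928]
wrist_force: [2.9, -6.6, 1.2]
width: 25.6
grip_force: 41.5
```

Full thickness has entered the gap, so it is not too thick. I go on down.

To row units: 1.5 mm / 800 = 0.0019, -0.5 mm / 800 = -0.0006.

{"api": "shift_gripper", "payload": {"motion": [[0, -0.0006, 0.0019, 0, 0, 0], [0, 0, 0.0019, 0, 0, 0], [0, 0, 0.0019, 0, 0, 0], [0, 0, 0.0019, 0, 0, 0], [0, 0, 0, 0, 0, 0]]}}

```text
time_s: 8.62
eef_pos: [530.8, 56.1, 46.6]
orientation: [-3.141, 0.0, -2.928]
wrist_force: [2.3, -4.6, 2.8]
width: 25.2
grip_force: 41.4
```

{"api": "shift_gripper", "payload": {"motion": [[0, 0, 0.0019, 0, 0, 0], [0, 0, 0.0019, 0, 0, 0], [0, 0, 0.0019, 0, 0, 0], [0, 0, 0, 0, 0, 0]]}}

```text
time_s: 8.95
eef_pos: [530.7, 56.1, 42.1]
orientation: [-3.141, -0.0, -2.928]
wrist_force: [1.6, -5.1, 2.2]
width: 25.2
grip_force: 41.4
```

To row units: 1.5 mm / 800 = 0.0019.

{"api": "shift_gripper", "payload": {"motion": [[0, 0, 0.0019, 0, 0, 0], [0, 0, 0.0019, 0, 0, 0], [0, 0, 0, 0, 0, 0]]}}

```text
time_s: 9.2
eef_pos: [530.7, 56.1, 39.1]
orientation: [-3.141, -0.0, -2.928]
wrist_force: [1.1, -4.7, 2.1]
width: 25.4
grip_force: 41.4
```

{"api": "shift_gripper", "payload": {"motion": [[0, 0, 0.0013, 0, 0, 0], [0, 0, 0.0013, 0, 0, 0], [0, 0, 0, 0, 0, 0]]}}

```text
time_s: 9.45
eef_pos: [530.8, 56.3, 38.3]
orientation: [-3.141, 0.0, -2.927]
wrist_force: [-1.7, -5.1, 16.2]
width: 25.4
grip_force: 42.7
```

Contact at TCP z = 38.3, exactly the gripping height less the 10 mm bat, so the block is on the bench. Release, rise and look.

To row units: -0.5 mm / 800 = -0.0006.

{"api": "shift_gripper", "payload": {"motion": [[0, 0, -0.0006, 0, 0, 0], [0, 0, 0, 0, 0, 0], [0, 0, 0, 0, 0, 0], [0, 0, 0, 0, 0, 0]], "jaw": 45}}

```text
time_s: 9.78
eef_pos: [530.0, 57.5, 37.4]
orientation: [3.141, -0.001, -2.926]
wrist_force: [0.2, -0.7, -0.3]
width: 44.9
grip_force: 0.0
```

{"api": "shift_gripper", "payload": {"motion": [[0, 0, -0.0063, 0, 0, 0], [0, 0, -0.025, 0, 0, 0], [0, 0, -0.0438, 0, 0, 0], [0, 0, -0.0438, 0, 0, 0], [0.0375, 0, -0.025, 0, 0, 0]]}}

```text
time_s: 10.2
eef_pos: [507.2, 52.5, 157.0]
orientation: [3.14, 0.01, -2.927]
wrist_force: [1.3, 0.9, 2.0]
width: 45.2
grip_force: 0.0
```

{"api": "shift_gripper", "payload": {"motion": [[0.05, 0, 0, 0, 0, 0], [0, 0, 0, 0, 0, 0], [0, 0, 0, 0, 0, 0], [0, 0, 0, 0, 0, 0]]}}

```text
time_s: 10.53
eef_pos: [462.6, 41.9, 153.1]
orientation: [-3.142, 0.001, -2.927]
wrist_force: [0.3, 0.5, 0.5]
width: 45.1
grip_force: 0.0
```

Run:
```python
from h import *
f=cams.grab_frame("wrist"); cv2.imwrite("pics/w5.png",f["img"][...,::-1]); np.save("f5.npy",f,allow_pickle=True)
s=cams.grab_frame("side")["img"][180:260,260:360,::-1]; np.save("s5.npy",s)
c=f["img"][...,::-1]; cv2.imwrite("pics/w5.png",c)
print(manip.get_state()["eef_pos"])
```

```text
[463.35132796  42.20707989 152.94614174]
```

View pics/w5.png

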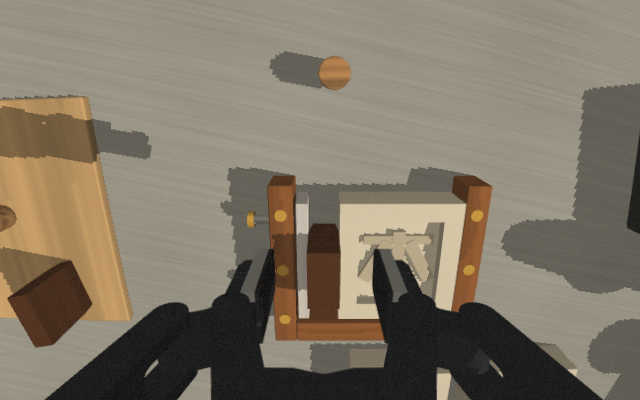

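The block stands in the gap: top face at cols 307–340, rows 253–318, with the plate edge at about col 308 and the mould edge at about 340. I now measure the plate's travel, the block's squareness and its position.

Run:
```python
from h import *
np.set_printoptions(precision=2,suppress=True)
f=np.load("f5.npy",allow_pickle=True).item(); g=f["img"].astype(float); s=g.sum(-1); sat=g[...,0]-g[...,2]
y=.2134; n=np.array([-np.sin(y),np.cos(y)]); x=np.array([np.cos(y),np.sin(y)])
def ed(a,r,lo,hi,sg):
    d=np.diff(a[r,lo:hi])*sg; i=d.argmax(); w=d[max(i-1,0):i+2].clip(0); return lo+(np.arange(max(i-1,0),max(i-1,0)+len(w))*w).sum()/w.sum()+.5
def line(nm,a,lo,hi,sg,z,rows):
    P=cast(f,[(ed(a,r,lo,hi,sg),r) for r in rows],z); U,V=P@x,P@n
    p=np.polyfit(U,V,1); print(nm,"v",np.median(V),"slope",p[0], "spread",V.std())
rf=range(202,222,2); rb=range(258,312,3)
line("mould",s,330,350,1,35,rf); line("plate_in",s,302,316,-1,35,rf); line("plate_out",s,290,302,1,35,rf)
line("cheek_in",sat,288,300,-1,35,rf); line("cheek_out",sat,260,276,1,35,rf)
line("block R",s,300,314,-1,60,rb); line("block L",s,332,346,1,60,rb)
print(s[212,288:346].astype(int)); print(s[280,300:346].astype(int)); print("col323",s[222:330,323].astype(int))
```

```text
mould v -44.22120116239043 slope -0.0017989364918748196 spread 0.07788866009676625
plate_in v -69.49140807782908 slope -0.030010743442109005 spread 0.16179908413705268
plate_out v -79.8103279902799 slope -0.009811442367683667 spread 0.06254359109537479
cheek_in v -81.81088473328516 slope 0.020393209082397473 spread 0.15373971342717863
cheek_out v -101.50648792535382 slope 0.004236179008716819 spread 0.04395122404722065
block R v -70.25504016114922 slope 0.011158376247651989 spread 0.38919368232711027
block L v -44.40127229907432 slope -0.011194357605907559 spread 0.2977617670992963
[286 287 279 277 282 129 135 265 514 539 559 568 562 547 555 553 555 541
 558 581 444 261 292 294 283 289 287 282 281 284 290 287 277 282 287 283
 291 286 294 281 290 281 288 283 275 286 285 281 280 279 288 318 511 574
 571 572 567 572]
[366 362 371 353 360 352 345 183 180 168 168 173 171 171 170 171 161 166
 176 171 159 169 175 169 173 184 173 170 167 172 170 162 174 169 172 176
 164 162 159 214 415 569 572 566 573 572]
col323 [271 216 104 118 106  98 121  98 127 111 114 107 124 119 122  94 117 105
  89 100 112 119  97 121 123 104 113  98 114 107 127 141 186 179 183 171
 164 175 175 174 167 153 182 164 174 171 173 177 172 173 174 169 174 179
 168 169 156 174 169 162 180 163 174 174 172 161 160 180 167 168 179 166
 159 169 167 168 153 173 159 171 165 174 173 173 166 172 173 183 178 149
 169 171 168 169 179 171 159 177 179 186 188 249 281 280 291 286 279 269]
```

Plate is back about 2 mm (outer edge −77.5→−79.8, gap now about 25.8 mm corrected). The block is 25.9 mm thick, square within 0.01 rad and at mid-length, and its foot was felt on the bench. All the limits are met, so I hand in.

```bash
python3 -c "
from cell import manip, cams, workorder
print(workorder.hand_in())"
```

```text
the job is handed in; nothing more can be done
None
```

The 26 mm block stands square on the bench at about mid-length in the gap, pinched with the plate pushed back about 2 mm; the other three were not moved from the bat, and the job is handed in (no verdict was returned).

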